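# Hold the slicer's jog key turned for blade dressing

## Robot

A 6-joint arm with a two-finger parallel gripper is mounted at the origin on the work surface. World frame = base frame: x ahead of the robot, y to its left, z up, the work surface at z = 0. Lengths are in m, angles in rad, forces in N, time in s.
With the tool pointing down it reaches from about 0.25 to 0.775 m from the base axis. Payload 4 kg.
Tool frame: the origin (TCP) lies at the very end of the fingers, on their centre line; the grasp point (between the pads) lies 19 mm behind it (robot.hold_point_z is the distance from the TCP to the grasp point, in m); z points along the fingers, y is the line along which they close (so a half turn about z gives the same grasp; the last joint's range is limited). The gripper opens to 94 mm and grips with 3 to 60 N. Pads are 16 mm wide; open, the fingers measure 119 mm over their backs; the gripper's body (75 mm by 177 mm) begins 78 mm behind the grasp point.
Start: joints at [1.093, 0.087, 1.371, -0, 1.684, -0.103], TCP at [0.201, 0.512, 0.206] pointing down, gripper open.
Joint ranges: [-3.1, 3.1], [-0.76, 2.03], [0.27, 2.55], [-1.08, 4.22], [0.17, 2.65], [-2.57, 2.57]. Speed limits (rad/s): [2.79, 2.79, 3.14, 3.14, 3.14, 3.14].

## Interface

Orientations are given as [roll, pitch, yaw] about the fixed x, y, z axes, in that order (R = Rz(yaw) Ry(pitch) Rx(roll)).
In Python, from bench import robot gives the robot as it stands.
- The arm moves only by the tool carry_out, never from a script. Its argument "steps" is a list of rows, each a list of 3 entries, a list of its own where there are three numbers: the shift along the tool's x, y, z in m, then the turn about the tool's z in units of 10 degrees (1.0 is 10 degrees), then the closure, from -1 (fully open) to 1 (shut). In form: [[[tx, ty, tz], roll, jaw], ...]. A call has 1 to 10 rows; each row is the pose to reach, as a shift and turn from the pose commanded when the call began, along the tool's axes at that moment; what a row does not reach only later rows make up. A row lasts 1/8 s, in which the tool goes at most 62.5 mm and 10.7 degrees, less where a joint would pass 70% of its speed; a pose out of reach is approached as far as the arm can. A call with a gripper value outside its range is refused whole. The fingers move at their own pace and stop on an object; the grip force is fixed at half the most. Time passes only in rows, so rows that repeat a pose let the fingers close. It gives the time, the measured TCP pose, the force, the opening and the grip force at its end, in the units of the state.
- robot.get_obs(): the state, without advancing time (a new reading comes with each control period).
- robot.snapshot(name): name is "scene" or "top" or "wrist"; returns a dict with "image" (480x640x3 uint8, red, green, blue), "z_map" (480x640 float32, m along the optical axis (not along the pixel's ray), 0 where there is no reading), "mtx" (3x3 intrinsics, pixels), "R" (3x3) and "t" (3): a world point X has camera coordinates R X + t. Camera axes: x right, y down, z forward; pixel columns grow to the right and rows downward; lengths in m; the calibration is good to about 2 mm. A picture is of the moment at which its call begins.
- robot.close_job(): hands the job in; it is judged then, once.
The state is a dict: "time": time; "joint_positions": joint angles; "qvel": joint speeds; "joint_torque": joint torques, N m; "tool_pos": TCP position; "ee_rot": TCP orientation; "wrist_force": force on the tool from outside, world axes, zero at the start; "wrist_torque": the same for the moment, N m; "width": finger opening in m; "finger_force": force on a finger pad.
Only numpy, scipy, OpenCV 4.12 (cv2) and the standard library are available. Lean on these libraries where they do the work, as an engineer would, in place of code of your own. Each camera call takes 0.05 s, during which the arm holds its last target. There are 200 camera calls.

## Task

The slicer's blade is to be dressed while it creeps on its hold-to-run key switch. Take the red-headed key out of the white key holder, push it fully home in the key switch on the slicer's deck, wiggling it past the sticky pins if it catches, then turn it a full quarter turn clockwise (seen from above, from the black dot to the green one) against the return spring and keep it there: finish still gripping the key and holding it turned. Leave the other two keys in their holder and everything else where it is.

Things in the scene. Friction and masses are not known exactly. Their poses are not given: they have to be found in the camera images.
- red_key_grip (a point): Centre of the red plastic head of the service key: 34 mm wide (key's x), 10 mm thick (y), 36 mm tall (z); grasp across the 10 mm. z points up, away from the blade. About 40 g; it stands upright, blade down, in one of the holder's three slots (which one varies). The shoulder's underside is 25 mm below this point, the tip 55 mm. Alike on both sides: it works either way round.
- red_key_seat (a point): Middle of the underside of the red key's steel shoulder (24 x 9 mm, 7 mm tall, under the head), on the key's axis; axes as the head's. Below it a round neck 5 mm thick, 6 mm long, then the flat blade 12 mm wide (x), 4 mm thick (y), shallow notches on both edges, ending in a V point 30 mm below this point.
- rack: White plastic key holder, fixed, 46 (x) x 170 (y) x 45 mm tall on the counter; origin at the centre of its underside. Three loose slots 8 x 16 mm, 38 mm deep, 50 mm apart along its y; keys rest in it on their shoulders (seats 45 mm above the counter) with the heads' widths along its y.
- blue_key_grip (a point): Head centre of the blue-headed key, same shape as the red one, in another slot of the holder; to be left there.
- black_key_grip (a point): Head centre of the black-headed key, same shape, in the remaining slot of the holder; to be left there.
- lock_mouth (a point): Centre of the key slot in the top face of the slicer's key switch: a steel square 36 x 36 mm facing straight up, 14 mm above the deck on a yellow plate, 99 mm above the counter. Slot 13.6 mm along this point's x, 5.4 mm along y, with a 45-degree funnel 2.6 mm deep (mouth 18.8 x 10.6). Black dot at +x, green dot at -y. Home: the key's shoulder rests on the face.
- keyway_mid (a point): Point in the keyway on the switch's axis, 14 mm below the face; axes as lock_mouth. Two sprung, sticky pins, 10 and 17 mm below the face, press on the blade's edges: each takes roughly 8 to 15 N of push to pass, less with a wiggle. Room for the blade goes 34 mm deep. The face is fixed: only with the key home (within 1 mm) is its thin neck in the slot so that it can turn; turned, it cannot be pulled out.
- keyswitch (a joint): Turn of the key switch, rad: 0 at rest (slot along lock_mouth's x), growing clockwise seen from above to a stop at 1.57. About 0.15 rad of play between key and switch (plus the give of the grip). A spring turns it back to 0 when let go: 0.02 Nm at rest, 0.1 Nm at the stop. Contact is made from about 1.1 rad on.
- slicer: Meat slicer, fixed; origin under the centre of its base, 440 (x) x 520 (y) x 85 mm tall; key switch on the right front deck corner at x -130, y -200 mm. On the deck a green button (14 mm high) 95 mm and a red mushroom stop (24 mm high) 145 mm from the switch along +y. Blade, carriage and housing rise to 480 mm above the counter where its y is above 40 mm.
- oil_mid (a point): White plastic oil bottle with a blue cap, 56 mm diameter, 170 mm tall; point half-way up; a bystander.
- steel_rod_mid (a point): Honing steel lying flat, black handle and 12 mm steel rod, 340 mm long; point 13 mm above the counter, 40 mm from the handle's inner end; a bystander.
- whetstone_mid (a point): Whetstone on a green base, 80 x 200 x 34 mm, lying flat; point at its centre; a bystander.
- brush_mid (a point): Small hand brush lying flat, 200 mm long; point at mid-length near the counter; a bystander.
- labels_mid (a point): Roll of white labels lying flat, 76 mm diameter, 40 mm high; point at its centre; a bystander.

How it is judged:
By the outcome, as a careful person would: the job done as asked, in the order asked, and still so for the second after the job is handed in, while the arm keeps its last pose, push and grip.
It also fails if it takes over 51 s, if anything falls off the work surface, if the arm or the gripper's body presses on something with over 40 N, if the wrist force passes 120 N, or if a joint passes its speed limit or range.

## Working session

There is one attempt and no reset: what is moved stays moved. The work goes in short steps, Python scripts to look and compute and a tool call to move; the robot and the scene stay as the last step left them, time stands still between calls to the robot, and variables do not carry over. Pictures are saved under pics/ and viewed, at most 10 in all, crops included, and the job is handed in when it is done.

Besides the shell and the picture viewer there is one more tool, called after "Call:" by a JSON object that holds its "op" and its "data", one argument or row to a line. carry_out: Moves the arm, as the interface text tells. Its arguments: {"type":"object","properties":{"steps":{"type":"array","items":{"type":"array"}}},"required":["steps"]}

```bash
mkdir -p pics
cat > h.py <<'E'
import numpy as np, cv2, sys
from bench import robot
def snap(n,save=None):
    s=robot.snapshot(n)
    if save: cv2.imwrite('pics/'+save,s['image'][:,:,::-1])
    return s
def pts(s):
    z=s['z_map']; v,u=np.mgrid[:480,:640]; K=s['mtx']
    c=np.stack([(u-K[0,2])/K[0,0]*z,(v-K[1,2])/K[1,1]*z,z],-1)
    return (c-s['t'])@s['R']
def ray(s,u,v,h):
    d=s['R'].T@np.linalg.inv(s['mtx'])@[u,v,1]; o=-s['R'].T@s['t']
    return o+d*(h-o[2])/d[2]
E
python3 - <<'E'
from h import *
o=robot.get_obs(); print(o)
for n in ['scene','top']:
    s=snap(n,n+'0.png'); np.savez(n+'0.npz',**s); print(n,-s['R'].T@s['t'],s['R'][2])
E
```

```text
{'time': 0.0, 'joint_positions': array([ 1.09290922e+00,  8.79843400e-02,  1.37224760e+00, -1.65320887e-05,
        1.68358648e+00, -1.03076192e-01]), 'qvel': array([ 0.0003661 , -0.00080078, -0.00036316, -0.00083381, -0.00239897,
        0.00013353]), 'joint_torque': array([ 1.59042182e-03, -3.40170908e+01, -3.02436447e+01,  7.18153152e-02,
        3.26690753e-02, -1.69040914e-04]), 'tool_pos': array([0.2010988 , 0.51133205, 0.20429152]), 'ee_rot': array([-3.13937701e+00, -2.12673247e-04,  2.76677966e+00]), 'wrist_force': array([-0.62258207,  0.54110802,  0.1192783 ]), 'wrist_torque': array([-0.00104249,  0.01157924,  0.03215803]), 'finger_force': 0.0, 'width': 0.09403266467426223}
scene [ 1.07853528 -0.32829635  1.06788506] [-0.45259293  0.3396428  -0.82450131]
top [0.43204914 0.06747371 1.15820431] [ 0.09663795 -0.00600252 -0.9953015 ]
```

View pics/top0.png

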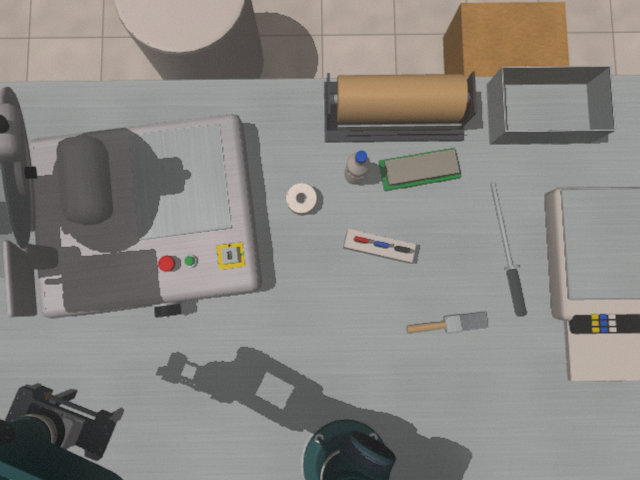

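View pics/scene0.png

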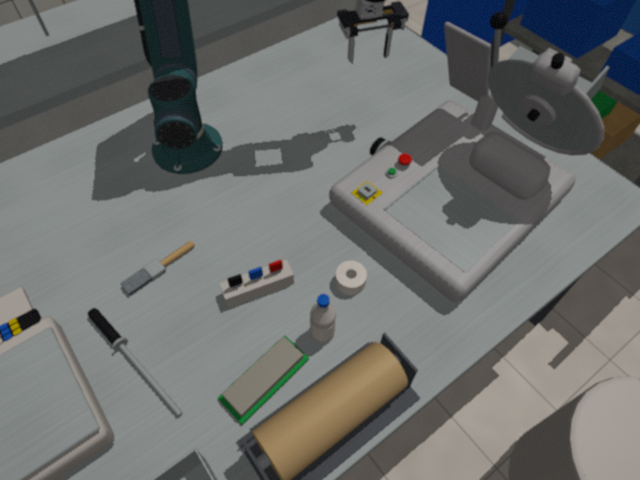

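The top view shows the red key at about (361,240), in the left-most slot of the holder. The switch is on the yellow plate at about (230,256), with the green button at (189,261) and the red stop at (167,264).

```bash
cat > a.py <<'E'
from h import *
for n in ['top','scene']:
    s=dict(np.load(n+'0.npz')); hsv=cv2.cvtColor(s['image'],cv2.COLOR_RGB2HSV); P=pts(s); b,g,r=[s['image'][...,i].astype(int) for i in (2,1,0)]
    H,S,V=cv2.split(hsv)
    M={'red':((H<8)|(H>172))&(S>150)&(V>80),'blue':(H>100)&(H<125)&(S>130)&(V>60),'yellow':(H>22)&(H<32)&(S>150),'green':(H>45)&(H<80)&(S>150)}
    for k,m in M.items():
        nn,l,st,c=cv2.connectedComponentsWithStats(m.astype(np.uint8))
        for i in range(1,nn):
            if 25<st[i,4]<3000:
                p=P[l==i]; ang=cv2.minAreaRect(np.argwhere(l==i)[:,::-1].astype(np.float32))
                x,y=(p[:,:2]).T; 
                print(n,k,st[i,4],c[i].round(1),np.median(p,0).round(4),'zmax',p[:,2].max().round(3),cv2.minAreaRect(p[:,:2].astype(np.float32)))
E
python3 a.py
python3 - <<'E'
from h import *
s=dict(np.load('top0.npz'))
im=s['image'][:,:,::-1]
cv2.imwrite('pics/c.png',np.hstack([cv2.resize(im[230:285,205:265],None,fx=6.6,fy=6.6,interpolation=2),cv2.resize(im[220:275,345:405],None,fx=6.6,fy=6.6,interpolation=2)]))
E
```

```text
top red 41 [361.1 239.1] [ 0.5373 -0.0404  0.087 ] zmax 0.09 ((0.5375530123710632, -0.04076170548796654), (0.029179397970438004, 0.007935543544590473), 79.55608367919922)
top red 179 [165.8 263. ] [0.4861 0.4092 0.1082] zmax 1.158 ((0.46823927760124207, 0.24644571542739868), (0.36372268199920654, 0.032689355313777924), 83.70394134521484)
top blue 101 [360.8 156. ] [ 0.7133 -0.0361  0.1697] zmax 1.158 ((0.6053332090377808, 0.008587837219238281), (0.02293791063129902, 0.36531299352645874), 67.63819122314453)
top blue 42 [381.6 243.8] [ 0.525  -0.0882  0.087 ] zmax 0.092 ((0.5258839726448059, -0.08855775743722916), (0.031069301068782806, 0.007600074168294668), 78.31512451171875)
top blue 32 [603.  316.2] [ 0.3504 -0.5985  0.0848] zmax 0.088 ((0.35034847259521484, -0.6000223755836487), (0.017600800842046738, 0.009396236389875412), 88.10865020751953)
top blue 36 [603.3 322.9] [ 0.3342 -0.5985  0.0842] zmax 0.09 ((0.3342813551425934, -0.6009100079536438), (0.021148815751075745, 0.009539616294205189), 89.35416412353516)
top blue 33 [603.8 329. ] [ 0.3208 -0.5983  0.0844] zmax 0.089 ((0.3204
[... 2497 characters left out ...]
71875)
scene yellow 144 [ 14.8 326.3] [ 0.3341 -0.5779  0.0839] zmax 1.068 ((0.6991969347000122, -0.46209391951560974), (0.8040560483932495, 0.02629246562719345), 17.555505752563477)
scene green 342 [603.3 102.9] [ 0.4763  1.6665 -0.3434] zmax 1.068 ((0.7436797022819519, 0.6881314516067505), (0.09039900451898575, 2.138420581817627), 15.813471794128418)
scene green 27 [391.6 170.9] [0.491  0.3589 0.0991] zmax 0.102 ((0.4922035336494446, 0.3599567115306854), (0.013219038024544716, 0.01781723089516163), 17.980703353881836)
scene green 512 [263.6 393.5] [ 0.7548 -0.2295  0.0116] zmax 1.068 ((0.8959367871284485, -0.21276283264160156), (0.20654405653476715, 0.37960588932037354), 86.22837829589844)
```

View pics/c.png

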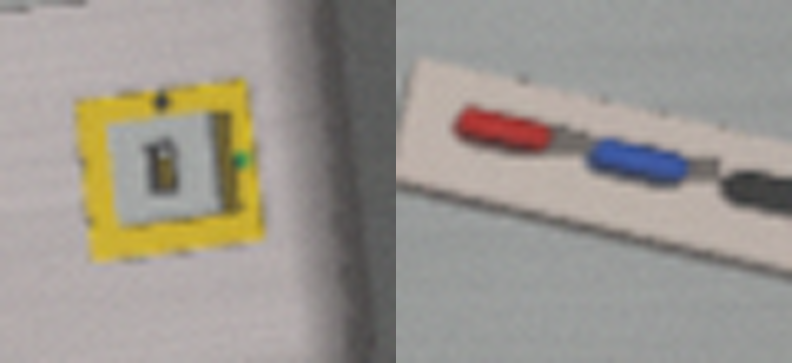

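The crops confirm it: black dot toward world +x, green dot toward −y, slot centre at about pixel (229.5,255). I'll move above the red key now, with the tool's y across the thin side of the head (yaw ≈ 77°).

Call:
{"op": "carry_out", "data": {
  "steps": [
    [[-0.515,-0.39,0.0],8.15,-1],
    [[-0.515,-0.39,0.0],8.15,-1],
    [[-0.515,-0.39,0.0],8.15,-1],
    [[-0.515,-0.39,0.0],8.15,-1],
    [[-0.515,-0.39,0.0],8.15,-1],
    [[-0.515,-0.39,0.0],8.15,-1],
    [[-0.515,-0.39,0.0],8.15,-1],
    [[-0.515,-0.39,0.03],8.15,-1],
    [[-0.515,-0.39,0.03],8.15,-1],
    [[-0.515,-0.39,0.03],8.15,-1]
  ]
}}

```text
time: 1.35
tool_pos: [0.5264, -0.0219, 0.1781]
ee_rot: [-3.141, -0.0, 1.344]
wrist_force: [0.6, 0.4, 0.3]
width: 0.0942
finger_force: 0.0
```

Call:
{"op": "carry_out", "data": {
  "steps": [
    [[0,0,0],0,-1],
    [[0,0,0],0,-1],
    [[0,0,0],0,-0.3],
    [[0,0,0],0,-0.3]
  ]
}}

```text
time: 1.85
tool_pos: [0.5257, -0.0188, 0.1794]
ee_rot: [3.141, -0.0, 1.346]
wrist_force: [-0.4, 0.7, -0.8]
width: 0.0773
finger_force: 0.0
```

Run:
```python
from h import *
o=robot.get_obs(); print(o['time'],o['tool_pos'],o['ee_rot'],o['joint_positions'],o['width'],o['wrist_force'])
s=snap('wrist','w1.png'); np.savez('w1.npz',**s); print(-s['R'].T@s['t'],s['R'])
t=dict(np.load('top0.npz')); print('lock',ray(t,229.5,255.2,.099))
```

```text
1.85 [ 0.52565716 -0.01879623  0.17940195] [ 3.14056411e+00 -2.95894092e-04  1.34643311e+00] [-1.43699263e-01  3.94699979e-02  1.47264298e+00  2.12408025e-04
  1.62843063e+00  8.06764530e-02] 0.07726162356305859 [-0.37635782  0.67015308 -0.75909248]
[0.54383611 0.06164514 0.35884938] [[ 0.97485389 -0.22284242  0.00107292]
 [-0.21414852 -0.93546764  0.2811418 ]
 [-0.06164664 -0.27430195 -0.95966564]]
lock [0.50266855 0.2659036  0.099     ]
```

View pics/w1.png

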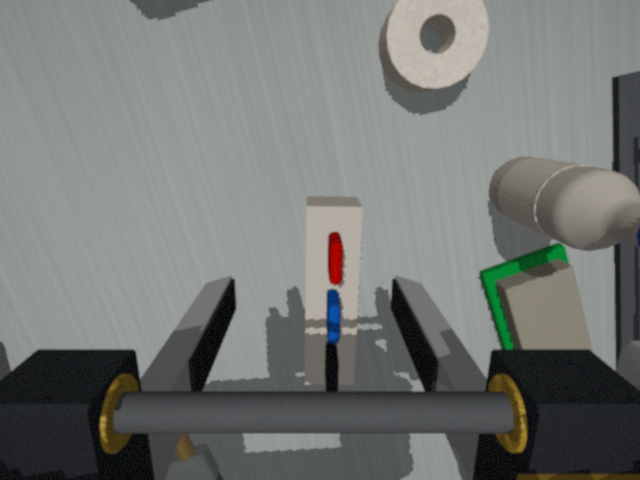

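The wrist view shows the red head at about (335,258) between the fingers, with blue at (334,317) and black behind it. I'll localise it precisely.

```bash
cat > b.py <<'E'
from h import *
s=dict(np.load('w1.npz')); H,S,V=cv2.split(cv2.cvtColor(s['image'],cv2.COLOR_RGB2HSV)); P=pts(s)
for k,m in {'red':((H<8)|(H>172))&(S>150),'blue':(H>100)&(H<130)&(S>130)}.items():
    p=P[m&(P[...,2]>.075)&(P[...,2]<.1)]; top=p[p[:,2]>.084]
    print(k,len(p),len(top),np.median(top,0),cv2.minAreaRect(top[:,:2].astype(np.float32)))
m=(P[...,2]>.041)&(P[...,2]<.049)&(V>120)&(S<60)
q=np.argwhere(m); print('rack',cv2.minAreaRect(P[m][:,:2].astype(np.float32)))
E
python3 b.py
```

```text
red 548 486 [ 0.53803267 -0.0393909   0.08758474] ((0.5284183621406555, -0.08219919353723526), (0.11905252933502197, 0.008914238773286343), 76.93894958496094)
blue 514 447 [ 0.5259828  -0.08832853  0.0876011 ] ((0.5213565826416016, -0.10907770693302155), (0.07354415208101273, 0.00888882391154766), 76.8286361694336)
rack ((0.5709397792816162, -0.010076344013214111), (0.31923907995224, 0.1712096631526947), 33.65887451171875)
```

Call:
{"op": "carry_out", "data": {
  "steps": [
    [[-0.018,0.0165,0.03],0.05,-0.5],
    [[-0.018,0.0165,0.06],0.05,-0.5],
    [[-0.018,0.0165,0.09],0.05,-0.5],
    [[-0.018,0.0165,0.115],0.05,-0.3],
    [[-0.018,0.0165,0.126],0.05,0],
    [[-0.018,0.0165,0.126],0.05,0.3],
    [[-0.018,0.0165,0.126],0.05,0.5]
  ]
}}

```text
time: 2.78
tool_pos: [0.5389, -0.0413, 0.0542]
ee_rot: [3.139, -0.0, 1.336]
wrist_force: [0.7, 0.0, 0.3]
width: 0.0345
finger_force: 0.0
```

Run:
```python
from h import *
o=robot.get_obs(); print(o['time'],o['tool_pos'],o['ee_rot'],o['width'],o['wrist_force'])
s=snap('wrist','w2.png'); np.savez('w2.npz',**s)
```

```text
2.775 [ 0.53891144 -0.0412656   0.05423231] [ 3.13900050e+00 -2.12079281e-04  1.33601094e+00] 0.03445385974666251 [0.68006544 0.02965625 0.26014963]
```

View pics/w2.png

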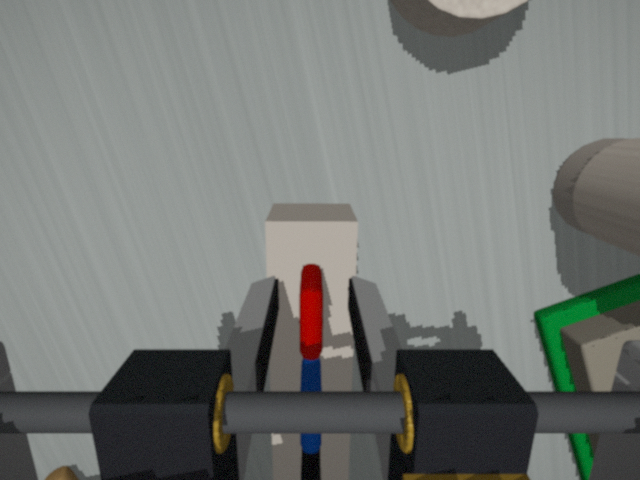

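The head at (312,310) is centred between the pads, so I'll close and lift.

Call:
{"op": "carry_out", "data": {
  "steps": [
    [[0,0,0],0,1],
    [[0,0,0],0,1],
    [[0,0,0],0,1],
    [[0,0,0],0,1],
    [[0,0,0],0,1],
    [[0,0,-0.02],0,1],
    [[0,0,-0.04],0,1],
    [[0,0,-0.08],0,1],
    [[0,0,-0.12],0,1],
    [[0,0,-0.12],0,1]
  ]
}}

```text
time: 4.08
tool_pos: [0.54, -0.0416, 0.1764]
ee_rot: [3.134, -0.001, 1.336]
wrist_force: [0.1, -0.3, -1.0]
width: 0.0098
finger_force: 30.0
```

Run:
```python
from h import *
o=robot.get_obs(); print(o['time'],o['tool_pos'],o['ee_rot'],o['width'],o['finger_force'],o['wrist_force'])
p=o['tool_pos']; y=o['ee_rot'][2]; d=np.array([.5027,.2659])-p[:2]
print(np.cos(y)*d[0]+np.sin(y)*d[1], np.sin(y)*d[0]-np.cos(y)*d[1])
```

```text
4.075 [ 0.53996276 -0.04163706  0.17637962] [ 3.13420633e+00 -5.66546583e-04  1.33566293e+00] 0.009776078630360525 30.00000089406967 [ 0.13655645 -0.30700458 -1.02559735]
0.2903934393524376 -0.10788514872223864
```

Call:
{"op": "carry_out", "data": {
  "steps": [
    [[0.06,-0.022,0],-1,1],
    [[0.12,-0.044,0],-2,1],
    [[0.18,-0.066,0],-3,1],
    [[0.24,-0.09,0],-4,1],
    [[0.29,-0.108,0],-5,1],
    [[0.29,-0.108,0],-6,1],
    [[0.29,-0.108,0],-7,1],
    [[0.29,-0.108,0],-8,1],
    [[0.29,-0.108,0],-9.0,1],
    [[0.29,-0.108,0],-10,1]
  ]
}}

```text
time: 5.32
tool_pos: [0.4994, 0.2655, 0.17]
ee_rot: [-3.14, -0.004, 3.087]
wrist_force: [-0.7, -0.2, -0.6]
width: 0.0104
finger_force: 30.0
```

Call:
{"op": "carry_out", "data": {
  "steps": [
    [[0,0,0],-1.1,1],
    [[0,0,0],-1.1,1],
    [[0,0,0],-1.1,1],
    [[0,0,0],-1.1,1]
  ]
}}

```text
time: 5.82
tool_pos: [0.5003, 0.2658, 0.1723]
ee_rot: [-3.142, -0.001, -3.012]
wrist_force: [-0.7, -0.3, -0.3]
width: 0.0099
finger_force: 30.0
```

Run:
```python
from h import *
o=robot.get_obs(); print(o['time'],o['tool_pos'],o['ee_rot'],o['width'],o['finger_force'],o['wrist_force'],o['joint_positions'])
s=snap('wrist','w3.png'); np.savez('w3.npz',**s)
```

```text
5.825 [0.50030106 0.26582266 0.17228317] [-3.14151544e+00 -7.26905577e-04 -3.01170144e+00] 0.009861444519769877 29.999853372573853 [-0.72723337 -0.32975023 -0.34416532] [ 3.88251297e-01  1.33155550e-01  1.38588135e+00  1.11224856e-04
  1.62327826e+00 -1.31243048e+00]
```

View pics/w3.png

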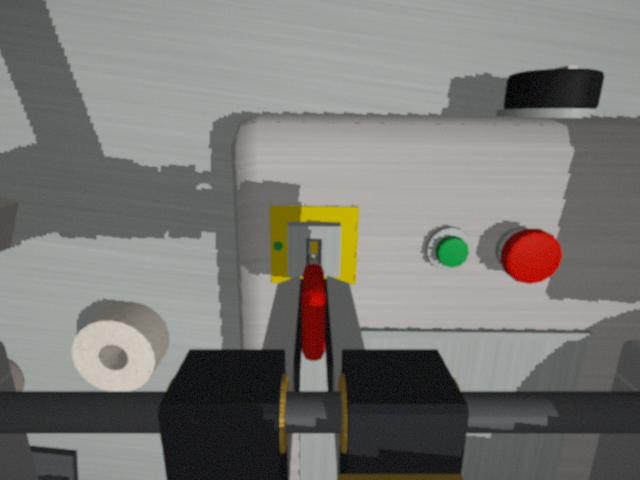

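The wrist view shows the steel face at columns 288–341 and rows ≈223–275, the slot at about (314,248), and the green dot at (278,245). The red head is at (313,312), hiding the far end of the slot.

```bash
cat > c.py <<'E'
from h import *
s=dict(np.load(sys.argv[1])); im=s['image']; H,S,V=cv2.split(cv2.cvtColor(im,cv2.COLOR_RGB2HSV)); P=pts(s)
o=robot.get_obs(); tp=o['tool_pos']; R=P-tp
near=np.abs(R[...,:2]).max(-1)<.05
m=((H<8)|(H>172))&(S>150)&near&(P[...,2]>tp[2]+.029); p=P[m]
print('head',len(p),p.mean(0),cv2.minAreaRect(p[:,:2].astype(np.float32)))
f=(S<60)&(V>60)&near&(P[...,2]>.095)&(P[...,2]<.103); p=P[f]; print('face',f.sum(),p.min(0),p.max(0),cv2.minAreaRect(p[:,:2].astype(np.float32)))
y=(H>22)&(H<34)&(S>150)&(P[...,2]<.093)&(P[...,2]>.08); p=P[y]; print('plate',y.sum(),np.percentile(p,[1,99],axis=0),cv2.minAreaRect(p[:,:2].astype(np.float32)))
cs={}
for k,mm in {'green':(H>45)&(H<80)&(S>130),'red':((H<8)|(H>172))&(S>150)}.items():
    n,l,st,c=cv2.connectedComponentsWithStats(mm.astype(np.uint8))
    for i in range(1,n):
        if st[i,4]>20: q=P[l==i]; print(k,st[i,4],c[i],np.median(q,0),ray(s,*c[i],.0865))
x0,y0=270,200
cv2.imwrite('pics/'+sys.argv[2],cv2.resize(im[200:320,250:380,::-1],None,fx=5,fy=5,interpolation=2)[:, :])
E
python3 c.py w3.npz w3c.png
```

```text
head 1685 [0.49779896 0.26580955 0.20659567] ((0.4881381094455719, 0.2634263038635254), (0.02638855390250683, 0.05273737758398056), 79.02803802490234)
face 2220 [0.48312772 0.24742989 0.09500343] [0.52282292 0.2857821  0.10140979] ((0.5030664801597595, 0.26685452461242676), (0.03678247705101967, 0.03510470315814018), 6.654869556427002)
plate 3287 [[0.47280154 0.23488308 0.08536487]
 [0.53171479 0.29815197 0.08839946]] ((0.5027610659599304, 0.2665749788284302), (0.05740394815802574, 0.061473384499549866), 6.204642295837402)
green 729 [451.59807956 251.21262003] [0.49083859 0.3594872  0.09906985] [0.49430189 0.3647791  0.0865    ]
green 52 [277.5 245.5] [0.50546598 0.24155864 0.08759123] [0.50608645 0.24137765 0.0865    ]
red 2501 [531.00039984 255.55617753] [0.48416007 0.40759367 0.10894827] [0.49016872 0.42176884 0.0865    ]
red 2164 [312.97781885 312.24075786] [0.49342341 0.26527396 0.20593384] [0.55467443 0.27308138 0.0865    ]
```

View pics/w3c.png

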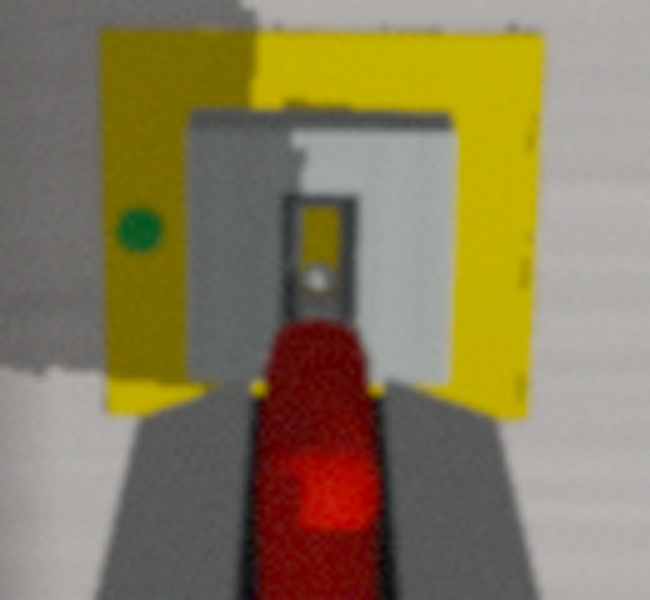

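Run:
```python
from h import *
for f,ax,tp in (('w2.npz',1.336,[.5389,-.0413,.0542]),('w3.npz',-3.0117,[.5003,.2658,.1723])):
    s=dict(np.load(f)); H,S,V=cv2.split(cv2.cvtColor(s['image'],cv2.COLOR_RGB2HSV)); P=pts(s)-tp
    x=P[...,0]*np.cos(ax)+P[...,1]*np.sin(ax); y=P[...,0]*np.sin(ax)-P[...,1]*np.cos(ax)
    m=((H<8)|(H>172))&(S>120)&(abs(x)<.03)&(abs(y)<.02)
    for lo in (.028,.031,.033): 
        k=m&(P[...,2]>lo)&(P[...,2]<.04); print(f,lo,k.sum(),np.percentile(x[k],[1,50,99]).round(4),np.percentile(y[k],[1,50,99]).round(4),P[...,2][k].max())
```

```text
w2.npz 0.028 1566 [-0.0141  0.003   0.0169] [-0.0056 -0.0009  0.0037] 0.03562563431230871
w2.npz 0.031 1420 [-0.0142  0.0021  0.0162] [-0.0055 -0.0009  0.0036] 0.03562563431230871
w2.npz 0.033 953 [-0.014   0.001   0.0154] [-0.0046 -0.0009  0.0028] 0.03562563431230871
w3.npz 0.028 1683 [-0.0141  0.0028  0.0166] [-0.0045  0.0003  0.0054] 0.03964428768495096
w3.npz 0.031 1569 [-0.0142  0.0022  0.0163] [-0.0044  0.0003  0.0053] 0.03964428768495096
w3.npz 0.033 1247 [-0.0143  0.0016  0.0153] [-0.0038  0.0003  0.0045] 0.03964428768495096
```

Call:
{"op": "carry_out", "data": {
  "steps": [
    [[-0.0035,0.0,0.01],0.06,1],
    [[-0.0035,0.0,0.02],0.06,1],
    [[-0.0035,0.0,0.028],0.06,1],
    [[-0.0035,0.0,0.033],0.06,1],
    [[-0.0035,0.0,0.037],0.06,1],
    [[-0.0035,0.0,0.039],0.06,1],
    [[-0.0035,0.0,0.039],0.06,1]
  ]
}}

```text
time: 6.75
tool_pos: [0.504, 0.2664, 0.1339]
ee_rot: [3.141, 0.0, -3.021]
wrist_force: [-0.7, 0.6, 0.1]
width: 0.0102
finger_force: 30.0
```

Run:
```python
from h import *
o=robot.get_obs(); print(o['time'],o['tool_pos'],o['ee_rot'],o['width'],o['wrist_force'],o['wrist_torque'])
```

```text
6.75 [0.50397675 0.26636585 0.13386169] [ 3.14149601e+00  1.86743628e-04 -3.02069120e+00] 0.010162903368136977 [-0.665471   0.5637331  0.1167639] [ 0.00502904 -0.00632576  0.01657227]
```

Call:
{"op": "carry_out", "data": {
  "steps": [
    [[0,0,0.002],0,1],
    [[0,0,0.004],0,1],
    [[0,0,0.006],0,1],
    [[0,0,0.006],0,1]
  ]
}}

```text
time: 7.25
tool_pos: [0.5037, 0.2663, 0.1275]
ee_rot: [-3.142, -0.001, -3.021]
wrist_force: [-0.9, 0.7, 0.2]
width: 0.0097
finger_force: 30.0
```

Call:
{"op": "carry_out", "data": {
  "steps": [
    [[0,0,0.002],0.2,1],
    [[0,0,0.004],-0.2,1],
    [[0,0,0.006],0.2,1],
    [[0,0,0.008],-0.2,1],
    [[0,0,0.01],0,1],
    [[0,0,0.01],0,1]
  ]
}}

```text
time: 8.0
tool_pos: [0.5033, 0.2662, 0.1171]
ee_rot: [-3.141, -0.002, -3.021]
wrist_force: [-2.6, 0.3, -1.2]
width: 0.0098
finger_force: 30.0
```

Call:
{"op": "carry_out", "data": {
  "steps": [
    [[0,0,0.002],0.2,1],
    [[0,0,0.004],-0.2,1],
    [[0,0,0.006],0.2,1],
    [[0,0,0.008],-0.2,1],
    [[0,0,0.01],0,1],
    [[0,0,0.01],0,1]
  ]
}}

```text
time: 8.75
tool_pos: [0.504, 0.2665, 0.1082]
ee_rot: [3.141, 0.001, -3.021]
wrist_force: [-2.0, 0.2, -0.9]
width: 0.0099
finger_force: 30.0
```

Run:
```python
from h import *
o=robot.get_obs(); print(o['time'],o['tool_pos'],o['wrist_force'],o['wrist_torque'])
tp=o['tool_pos'];ax=o['ee_rot'][2]
s=snap('wrist','w4.png'); np.savez('w4.npz',**s)
H,S,V=cv2.split(cv2.cvtColor(s['image'],cv2.COLOR_RGB2HSV)); P=pts(s)-tp
x=P[...,0]*np.cos(ax)+P[...,1]*np.sin(ax); y=P[...,0]*np.sin(ax)-P[...,1]*np.cos(ax)
m=((H<8)|(H>172))&(S>120)&(abs(x)<.03)&(abs(y)<.02)&(P[...,2]>.025)&(P[...,2]<.06)
print(m.sum(),np.percentile(x[m],[1,50,99]),np.percentile(P[...,2][m],[50,80,95,99]))
s=dict(np.load('w3.npz')); P=pts(s)-[.5003,.2658,.1723];H,S,V=cv2.split(cv2.cvtColor(s['image'],cv2.COLOR_RGB2HSV))
m=((H<8)|(H>172))&(S>120)&(abs(P[...,0])<.03)&(abs(P[...,1])<.02)&(P[...,2]>.025)&(P[...,2]<.06)
print(np.percentile(P[...,2][m],[50,80,95,99]))
```

```text
8.75 [0.50401174 0.26654323 0.10820651] [-1.96635691  0.17588014 -0.85357874] [0.03302301 0.50783454 0.03515682]
1812 [-0.0142374   0.00365768  0.01673201] [0.03398069 0.0348571  0.03566912 0.04322585]
[0.03399045 0.03480282 0.03565223 0.04280717]
```

View pics/w4.png

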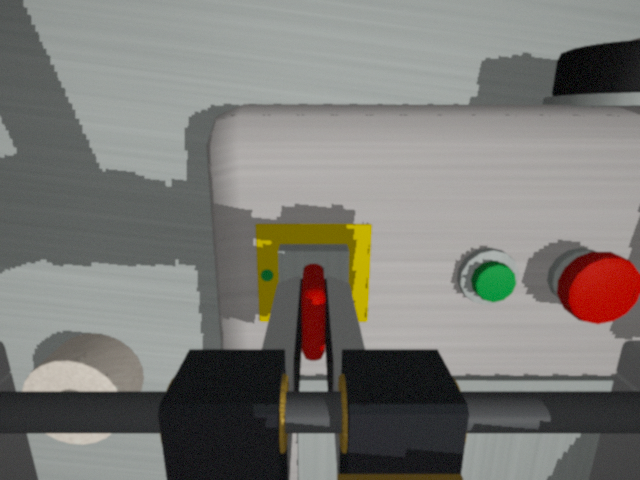

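The key head (313,312) is still at the same height in the grip, so it has not slipped and is very nearly home. A little further push will confirm it is seated.

Call:
{"op": "carry_out", "data": {
  "steps": [
    [[0.0005,0,0.001],0.15,1],
    [[0.0005,0,0.002],-0.15,1],
    [[0.0005,0,0.002],0,1],
    [[0.0005,0,0.002],0,1]
  ]
}}

```text
time: 9.3
tool_pos: [0.5041, 0.2663, 0.1072]
ee_rot: [3.141, 0.002, -3.022]
wrist_force: [-2.7, -0.9, 6.4]
width: 0.01
finger_force: 30.0
```

Call:
{"op": "carry_out", "data": {
  "steps": [
    [[0,0,0.002],0.15,1],
    [[0,0,0.002],-0.15,1],
    [[0,0,0.002],0,1],
    [[0,0,0.002],0,1]
  ]
}}

```text
time: 9.8
tool_pos: [0.5042, 0.2664, 0.1072]
ee_rot: [3.141, 0.003, -3.022]
wrist_force: [-6.2, -1.1, 12.9]
width: 0.0096
finger_force: 30.0
```

The push rose to 13 N with no further travel, so the shoulder is home on the face. Next is the clockwise turn.

Call:
{"op": "carry_out", "data": {
  "steps": [
    [[0.001,0,-0.001],0.5,1],
    [[0.001,-0.0001,-0.001],1.2,1],
    [[0.001,-0.0003,-0.001],2,1],
    [[0.001,-0.0004,-0.001],2.8,1],
    [[0.001,-0.0005,-0.001],3.6,1],
    [[0.0012,-0.0006,-0.001],4.4,1],
    [[0.0014,-0.0007,-0.001],5.2,1],
    [[0.0016,-0.0008,-0.001],6,1],
    [[0.0016,-0.0008,-0.001],6,1]
  ]
}}

```text
time: 10.92
tool_pos: [0.5037, 0.2659, 0.1073]
ee_rot: [3.137, 0.001, 2.213]
wrist_force: [-2.4, -0.1, 7.5]
width: 0.0099
finger_force: 30.0
```

Run:
```python
from h import *
o=robot.get_obs(); print(o['time'],o['tool_pos'],o['ee_rot'],o['wrist_force'],o['wrist_torque'],o['joint_positions'][5])
```

```text
10.925 [0.50367366 0.26589995 0.10729966] [3.13651265e+00 1.36457235e-03 2.21349631e+00] [-2.40447785 -0.09468055  7.46066271] [-0.10449512  0.50821899 -0.01506356] -0.2564881343068192
```

Call:
{"op": "carry_out", "data": {
  "steps": [
    [[0,0,0],0.8,1],
    [[0,0,0],1.6,1],
    [[0,0,0],2.4,1],
    [[0,0,0],3.2,1],
    [[0,0,0],3.6,1],
    [[0,0,0],4.0,1],
    [[0,0,0],4.0,1]
  ]
}}

```text
time: 11.8
tool_pos: [0.5032, 0.2658, 0.1073]
ee_rot: [3.138, -0.002, 1.516]
wrist_force: [-3.1, -0.5, 9.1]
width: 0.0098
finger_force: 30.0
```

Run:
```python
from h import *
o=robot.get_obs(); print(o['time'],o['tool_pos'],o['ee_rot'],o['wrist_force'],o['wrist_torque'],o['joint_torque'][5],o['joint_positions'][5])
```

```text
11.8 [0.50320121 0.26577357 0.10732208] [ 3.13785066e+00 -1.69990331e-03  1.51611227e+00] [-3.1359023  -0.46316305  9.05439522] [-0.22473479  0.78853057  0.10012267] 0.2143345819786191 0.44103016143016455
```

Call:
{"op": "carry_out", "data": {
  "steps": [
    [[0,0,0],0.3,1],
    [[0,0,0],0.5,1],
    [[0,0,0],0.5,1],
    [[0,0,0],0.5,1]
  ]
}}

```text
time: 12.3
tool_pos: [0.5031, 0.2658, 0.1073]
ee_rot: [3.138, -0.002, 1.429]
wrist_force: [-3.0, -0.6, 9.1]
width: 0.01
finger_force: 30.0
```

Run:
```python
from h import *
o=robot.get_obs(); print(o['time'],o['tool_pos'],o['ee_rot'],o['wrist_force'],o['wrist_torque'],o['joint_torque'][5],o['joint_positions'][5])
tp=o['tool_pos']
s=snap('wrist','w5.png'); H,S,V=cv2.split(cv2.cvtColor(s['image'],cv2.COLOR_RGB2HSV)); P=pts(s)
m=((H<8)|(H>172))&(S>120)&(np.abs(P-tp)[...,:2].max(-1)<.03)&(P[...,2]>tp[2]+.033)&(P[...,2]<tp[2]+.037)
r=cv2.minAreaRect(P[m][:,:2].astype(np.float32)); print(r, np.degrees(o['ee_rot'][2]))
```

```text
12.3 [0.50312188 0.26575279 0.10729223] [ 3.13818973e+00 -1.92651330e-03  1.42933866e+00] [-2.98397961 -0.56362169  9.07654903] [-0.20374731  0.80130757  0.16478559] 0.16528198029845953 0.5278153174011253
((0.5034875273704529, 0.26663288474082947), (0.031390611082315445, 0.010629421100020409), 84.47090911865234) 81.89507246131906
```

View pics/w5.png

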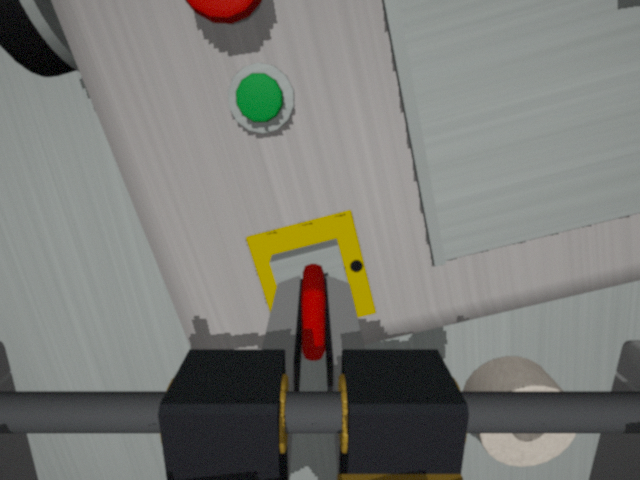

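The wrist view shows the key turned across the slot: the black dot is now off to the side at (356,266), and the head is still gripped at (313,310). Torque now rises steeply with turn, which means it is at the stop. I'll add a small margin and check that it holds.

Call:
{"op": "carry_out", "data": {
  "steps": [
    [[0,0,0],0.3,1],
    [[0,0,0],0.3,1],
    [[0,0,0],0.3,1],
    [[0,0,0],0.3,1],
    [[0,0,0],0.3,1],
    [[0,0,0],0.3,1],
    [[0,0,0],0.3,1],
    [[0,0,0],0.3,1]
  ]
}}

```text
time: 13.35
tool_pos: [0.5031, 0.2658, 0.1073]
ee_rot: [3.138, -0.002, 1.377]
wrist_force: [-3.6, -0.1, 9.8]
width: 0.0097
finger_force: 30.0
```

Run:
```python
from h import *
o=robot.get_obs(); print(o['time'],o['tool_pos'],o['ee_rot'],o['wrist_force'],o['wrist_torque'],o['finger_force'])
ok=o['wrist_torque'][2]>.15 and o['finger_force']>20; print(ok)
if ok: print(robot.close_job())
```

```text
13.35 [0.50311562 0.26580004 0.10730639] [ 3.13829830e+00 -2.14615329e-03  1.37727789e+00] [-3.60187525 -0.11472654  9.84815312] [-0.19012995  0.7888119   0.26521953] 30.025101900100708
True
the job is handed in; nothing more can be done
None
```

I put the red key fully home in the key switch, turned it clockwise to its stop, and handed the job in at 13.4 s with the gripper still holding it there; I don't have the judge's result.

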